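# Pin the sloping sherd case shut

## Robot

A 6-joint arm with a two-finger parallel gripper is mounted at the origin on the work surface. World frame = base frame: x ahead of the robot, y to its left, z up, the work surface at z = 0. Lengths are in m, angles in rad, forces in N, time in s.
With the tool pointing down it reaches from about 0.35 to 0.775 m from the base axis. Payload 7.3 kg.
Tool frame: the origin (TCP) lies at the very end of the fingers, on their centre line; the grasp point (between the pads) lies 19 mm behind it; z points along the fingers, y is the direction in which the jaws open and shut (so a half turn about z gives the same grasp; the last joint's range is limited). The gripper opens to 92 mm and grips with 3 to 60 N. Pads are 19 mm wide; open, the fingers measure 130 mm over their backs; the gripper's body (75 mm by 190 mm) begins 47 mm behind the grasp point.
Start: joints at [1.136, 0.342, 1.524, -0, 1.275, -0.146], TCP at [0.15, 0.503, 0.227] pointing down, gripper open.
Joint ranges: [-2.53, 2.53], [-0.77, 2.02], [0.04, 2.7], [-1, 4.14], [0.28, 2.66], [-3.11, 3.11]. Speed limits (rad/s): [2.57, 2.57, 3.14, 3.14, 3.14, 3.14].

## Interface

Orientations are given as [roll, pitch, yaw] about the fixed x, y, z axes, in that order (R = Rz(yaw) Ry(pitch) Rx(roll)).
In Python, from cell import monitor, eyes, order gives the robot as it stands. The module is installed in compiled form; this text tells all that it offers.
- The arm moves only by the tool carry_out, never from a script. Its argument "targets" is a list of rows, each a list of 2 entries, a list of its own where there are three numbers: the shift along the tool's x, y, z in m, then the turn about the tool's z in rad. In form: [[[dx, dy, dz], twist], ...]. A call has 1 to 10 rows; each row shifts and turns the pose as measured when the row begins, along the tool's axes as they then stand; what a row does not reach is not made up. A row lasts 1/8 s, in which the tool goes at most 62.5 mm and 10.7 degrees, less where a joint would pass 70% of its speed; a pose out of reach is approached as far as the arm can. A call is refused whole if a number of a shift passes 0.0625 or a number of a turn 0.188, either way. A call with a gripper value outside its range is refused whole. "fingers" is the closure, from 0 (fully open) to 1 (shut), set as the call begins (left out, the last holds). The fingers move at their own pace and stop on an object; "grip_force" is the grip in N (left out, the last holds). Time passes only in rows, so rows that do not move let the fingers close. It gives the time, the measured TCP pose, the force and the opening at its end, in the units of the state.
- monitor.observe(): the state, without advancing time (a new reading comes with each control period).
- eyes.read_camera(name): name is "scene" or "side" or "wrist"; returns the picture (480x640x3 uint8, red, green, blue); there is no depth.
- eyes.camera_info(name): a dict with "K" (3x3 intrinsics, pixels), "rvec" (rotation vector, rad) and "tvec" (3), from world to camera coordinates, as OpenCV has them. Camera axes: x right, y down, z forward; pixel columns grow to the right and rows downward; lengths in m; the calibration is good to about 2 mm. A picture is of the moment at which its call begins: read the wrist's pose just before it. camera_info takes no time and is no camera call; for the wrist camera it gives the pose at the moment of the call.
- order.hand_in(): hands the job in, once; it reports no verdict.
The state is a dict: "time": time; "qpos": joint angles; "qvel": joint speeds; "joint_efforts": joint torques, N m; "tool_pos": TCP position; "tool_rot": TCP orientation; "contact_force": force on the tool from outside, world axes, zero at the start; "torque": the same for the moment, N m; "opening": finger opening in m.
Only numpy, scipy, OpenCV 4.12 (cv2) and the standard library are available. Lean on these libraries where they do the work, as an engineer would, in place of code of your own. Each camera call takes 0.05 s, during which the arm holds its last target.

## Task

The drawing of these sherds is done, so lock them away: shut the sloping lid of the wooden case fully, then take the square-handled pin out of the wooden stand and pin the lid. Put the pin through the slot in the lid's steel plate, feel along the slot with its tip for the hole in the catch bar hidden behind, push the pin fully home so that its handle sits on the plate, and let go. Leave the round-knobbed pin in the stand and do not disturb the other things on the table.

Things in the scene. Friction and masses are not known exactly. Their poses are not given: they have to be found in the camera images.
- lid (a joint): hinge of the case's lid, rad: 0 is fully shut, grows as the lid's front edge is lifted, at most 1.0. The hinge is stiff: the lid stays where it is left and needs a few newtons at its front edge to be pushed down. Starts open between 0.55 and 0.9.
- slot (a point): centre of the slot, on the lid's outer (upper) face; moves with the lid: z is the lid's outward normal, x up the slope to the hinge, y along the slot (level). The slot, 96 mm long (y) and 20 mm wide (x), goes through the 8 mm thick lid in a steel plate 140 x 60 mm flush with the wood. The shut lid slopes 30 degrees, falling towards the robot, with the slot 0.104 m above the table
- bar_mid (a point): fixed point behind the shut lid, behind the slot's centre, on top of a fixed steel catch bar: parallel to the shut lid, 28 mm under its outer face, 22 mm thick, longer than the slot, free space below; a dust board with a 24 mm wide slot lies between. The bar's one round hole, 18 mm wide, square to the lid, is on the slot's centre line within 32 mm of this point either way. Axes as case_mid
- case_mid (a point): point in the middle of the case, 60 mm up; x level towards its high back, y along the hinge, z up. The case is a fixed wooden box with a sloping top: 260 mm wide (y), 220 mm deep (x), 60 mm high in front, 187 mm at the back
- lid_hinge (a point): middle of the lid's hinge line, along the top back edge of the case, level with the lid's under face (8 mm under its outer face), 0.187 m above the table; axes as slot, so the lid opens by turning about this frame's +y. The lid is 260 mm wide and reaches 262 mm down the slope from the hinge; the slot's centre is 179 mm from it
- lid_edge (a point): point on the outer face of the lid, in the middle of its width, 20 mm from its front edge: a plain wooden strip 38 mm wide (between front edge and steel plate), good to push on; same axes as slot
- pin_grip (a point): centre of the square wooden handle (24 x 24 mm, 58 mm long) of the pin to use; z runs from tip to handle, x and y square to its flats. It starts upright in either hole of the stand, handle resting on the stand's top, its centre 101 mm above the table. Below the handle is a round steel shank, 14 mm thick and 65 mm long, with a 7 mm taper to 8 mm at the tip; mass about 0.12 kg
- pin_shoulder (a point): centre of the underside of that pin's handle, where the shank begins, 29 mm below the handle's centre; it rests on the lid's plate when the pin is home
- pin_tip (a point): the tip of that pin's shank, 94 mm below the handle's centre
- stand: fixed wooden block, 70 x 150 mm, 72 mm high, origin at the centre of its underside, with two upright holes 17 mm wide and 69 mm deep, 75 mm apart along its y, each holding a pin
- knob_mid (a point): middle of the round wooden knob (42 mm across at most, 50 mm high) of the other pin in the stand, 101 mm above the table: to be left alone
- sherd_big_mid (a point): a curved pottery sherd 100 x 100 mm, about 30 mm high, lying on the table: bystander
- sherd_small_mid (a point): a curved pottery sherd 70 x 50 mm, about 15 mm high, lying on the table: bystander
- mug_mid (a point): centre of a white mug, 76 mm across and 90 mm high, beyond the stand: bystander
- calliper_mid (a point): middle of a steel calliper 170 mm long, 8 mm high, lying between the robot and the case: bystander
Things that resemble listed ones, but are neither listed nor needed, are in the scene too. What is shaped like the part that bears pin_grip but turquoise is not meant.

How it is judged:
On the way, in this order (a step that is already met when the one before it is completed fails the run):
1. the lid is shut (value of joint lid below 0.04 rad), for 0.2 s.
2. the pin's tip is through the slot of the shut lid (value of joint lid below 0.06 rad and z of pin_tip in the frame of slot between -0.08 and -0.014 m and x of pin_tip in the frame of slot between -0.012 and 0.012 m and y of pin_tip in the frame of slot between -0.05 and 0.05 m), for 0.1 s.
At the end, for the whole second after the job is handed in: The lid is shut (within 0.04 rad) and the square-handled pin is through the slot and the catch bar's hole, its axis within 0.25 rad of square to the lid, the underside of its handle within 7 mm of the lid's outer face; the round-knobbed pin is still in its hole (within 20 mm of where it stood) (value of joint lid below 0.04 rad and z of pin_shoulder in the frame of slot between -0.005 and 0.007 m and x of pin_shoulder in the frame of slot between -0.012 and 0.012 m and y of pin_shoulder in the frame of slot between -0.05 and 0.05 m and angle between the z axis of pin_tip and the z axis of slot, either way round below 0.25 rad and distance of knob_mid from where it was at the start of the episode below 0.02 m); the robot touches nothing.
It fails at once if the round-knobbed pin is pulled or knocked out of its hole (distance of knob_mid from where it was at the start of the episode above 0.03 m).
It fails at once if a sherd, the mug or the calliper is moved more than 30 mm (distance of any of sherd_big_mid, sherd_small_mid, mug_mid, calliper_mid from where it was at the start of the episode above 0.03 m).
It also fails if it takes over 72 s, if anything falls off the work surface, if the arm or the gripper's body presses on something with over 40 N, if the wrist force passes 120 N, or if a joint passes its speed limit or range.

## Working session

There is one attempt and no reset: what is moved stays moved. The work goes in short steps, Python scripts to look and compute and a tool call to move; the robot and the scene stay as the last step left them, time stands still between calls to the robot, and variables do not carry over. Pictures are saved under pics/ and viewed, and the job is handed in when it is done.

Besides the shell and the picture viewer there is one more tool, called after ">>>" by a JSON object that holds its "api" and its "payload". carry_out: Moves the arm, as the interface text tells. Its arguments: {"type":"object","properties":{"targets":{"type":"array","items":{"type":"array"}},"fingers":{"type":"number"},"grip_force":{"type":"number"}},"required":["targets"]}

```bash
mkdir -p pics; python3 - <<'E'
from cell import monitor, eyes, order
import cv2
print(monitor.observe())
for n in ("scene","side","wrist"):
    i=eyes.camera_info(n); print(n,i)
    cv2.imwrite(f"pics/{n}0.png",eyes.read_camera(n)[:,:,::-1])
E
```

```text
{'time': 0.0, 'qpos': array([ 1.13601168e+00,  3.42719374e-01,  1.52504568e+00, -2.22914968e-05,
        1.27543106e+00, -1.45953182e-01]), 'qvel': array([ 9.49650524e-04,  9.53288926e-05, -4.28431397e-04, -1.49833639e-03,
        1.76715807e-03,  4.92734552e-05]), 'joint_efforts': array([-2.66016259e-04, -4.31237733e+01, -2.44220299e+01,  7.19393953e-02,
        5.58361982e-02, -1.01184066e-04]), 'tool_pos': array([0.14931462, 0.5028683 , 0.22603672]), 'tool_rot': array([-3.14000314e+00, -2.12111082e-04,  2.85276752e+00]), 'contact_force': array([ 0.15658753,  0.20848003, -0.13868364]), 'torque': array([-0.0012519 , -0.01681672,  0.0175884 ]), 'opening': 0.09189071612733472}
scene {'K': array([[609.62044678,   0.        , 319.52243144],
       [  0.        , 609.62044678, 240.12819596],
       [  0.        ,   0.        ,   1.        ]]), 'rvec': array([ 1.01092965,  2.29219001, -1.14963278]), 'tvec': array([ 0.26505589, -0.21054123,  1.77622749])}
side {'K': array([[512.78773175,   0.        , 322.27377307],
       [  0.        , 512.78773175, 239.04767162],
       [  0.        ,   0.        ,   1.        ]]), 'rvec': array([ 2.27583883, -0.5882058 ,  0.2228614 ]), 'tvec': array([-0.4390784 ,  0.39964415,  0.81897195])}
wrist {'K': array([[361.58757809,   0.        , 313.75603019],
       [  0.        , 361.58757809, 240.16595907],
       [  0.        ,   0.        ,   1.        ]]), 'rvec': array([-2.34966617, -1.75456291, -0.21943861]), 'tvec': array([-0.52335969, -0.03153154,  0.38976115])}
```

View pics/scene0.png

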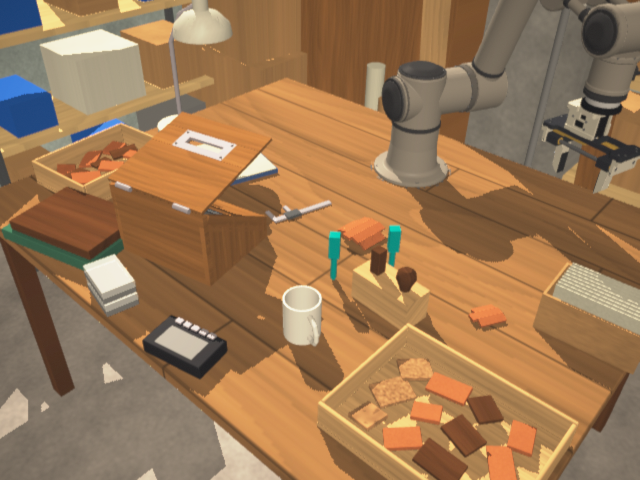

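View pics/side0.png

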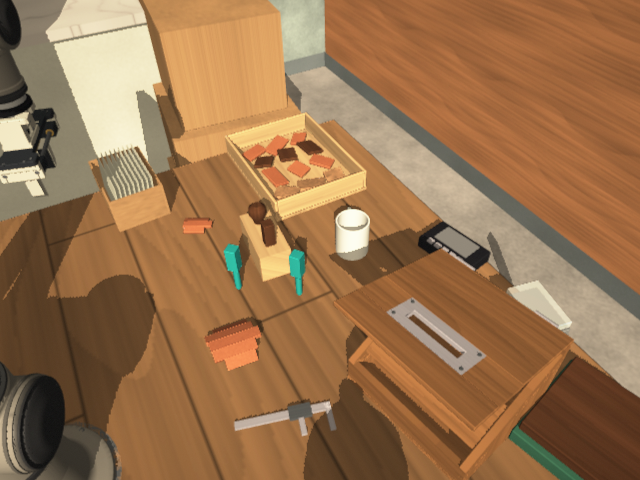

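View pics/wrist0.png

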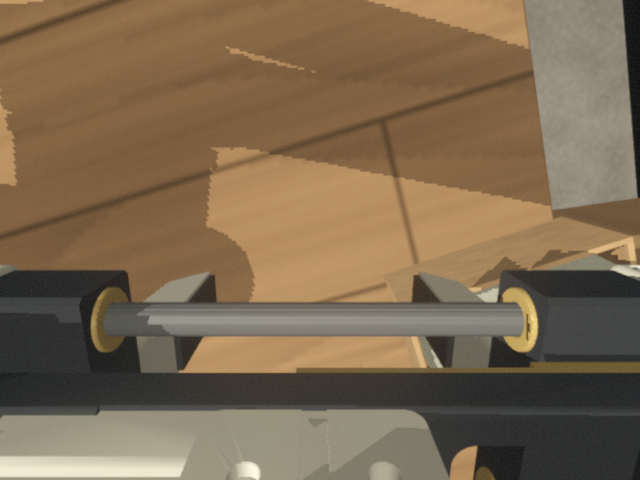

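The table holds the case with its lid open and the plate visible in both fixed views: scene ~(205,145), side ~(435,333). The dark square pin and the round knob are in the stand at scene (378,260) and (405,279). The turquoise decoy pins stand nearby. Next I zoom in to pick points.

```bash
python3 - <<'E'
import cv2
a=cv2.imread("pics/scene0.png"); b=cv2.imread("pics/side0.png")
def crop(im,x0,y0,x1,y1,f,n): cv2.imwrite(n,cv2.resize(im[y0:y1,x0:x1],None,fx=f,fy=f,interpolation=cv2.INTER_CUBIC))
crop(a,100,100,280,230,4,"pics/c1.png")
crop(a,320,210,470,330,5,"pics/c2.png")
crop(b,330,240,590,400,3,"pics/c3.png")
crop(b,180,190,320,300,5,"pics/c4.png")
E
```

```text
(no output)
```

View pics/c1.png

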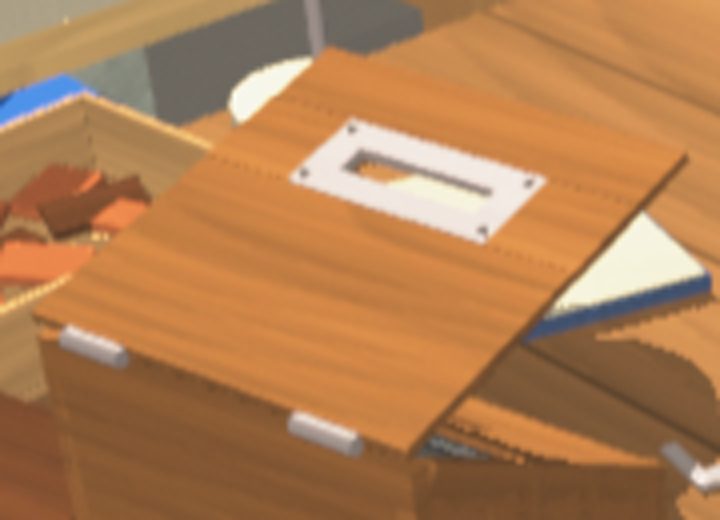

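View pics/c2.png

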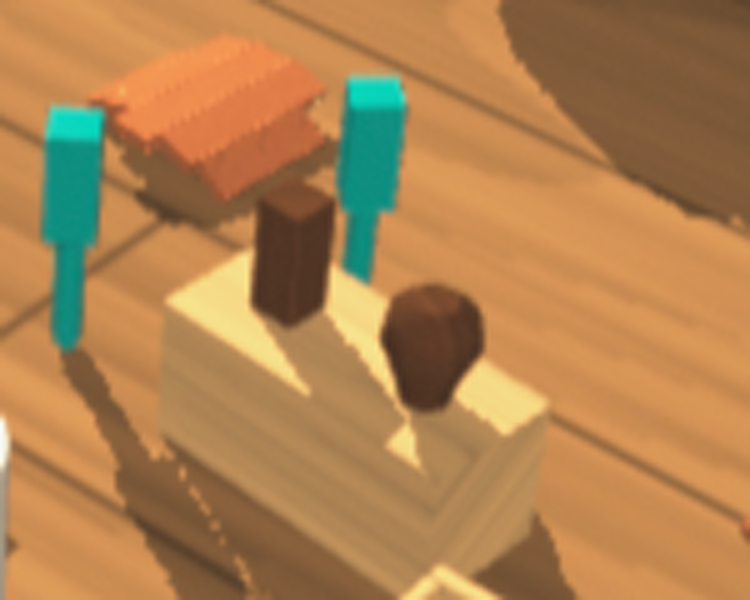

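View pics/c3.png

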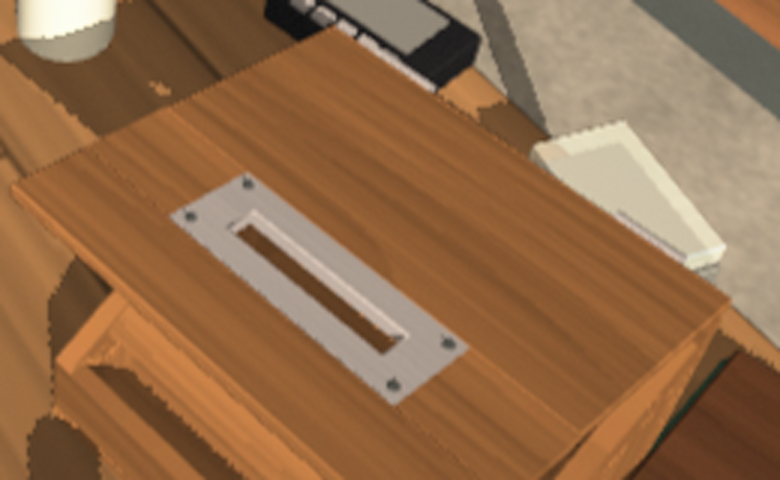

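View pics/c4.png

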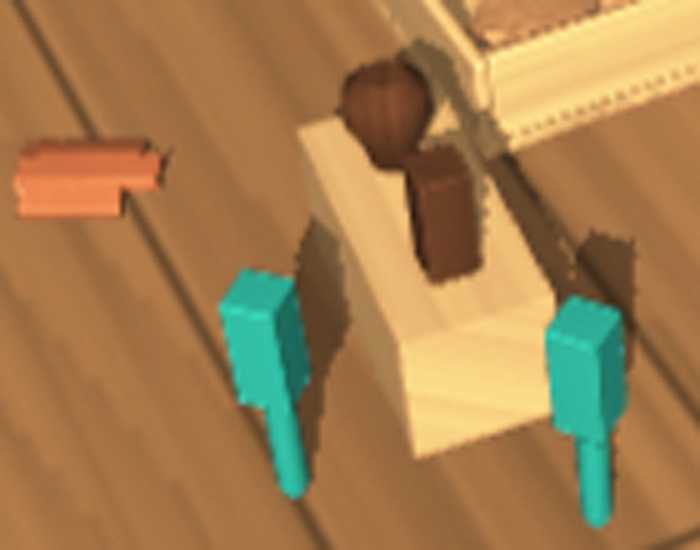

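```bash
cat > h.py <<'E'
import numpy as np, cv2
from cell import monitor, eyes, order
def cam(n):
    i=eyes.camera_info(n); R=cv2.Rodrigues(np.array(i["rvec"]))[0]; return i["K"],R,np.array(i["tvec"]).reshape(3)
def tri(n1,p1,n2,p2):
    P=[]
    for n in(n1,n2):
        K,R,t=cam(n);P.append(K@np.c_[R,t])
    X=cv2.triangulatePoints(P[0],P[1],np.array(p1,float).T.copy(),np.array(p2,float).T.copy())
    return (X[:3]/X[3]).T
def ray(n,p,z):
    K,R,t=cam(n);o=-R.T@t;out=[]
    for q in np.atleast_2d(p):
        d=R.T@np.linalg.solve(K,[q[0],q[1],1]);out.append(o+d*(z-o[2])/d[2])
    return np.array(out)
def proj(n,X):
    K,R,t=cam(n);return cv2.projectPoints(np.array(X,float).reshape(-1,3),cv2.Rodrigues(R)[0],t,K,None)[0][:,0]
def uc(p,x0,y0,f): return (np.array(p,float)+.5)/f-.5+[x0,y0]
E
python3 - <<'E'
from h import *
np.set_printoptions(precision=4,suppress=True)
s=uc([(487,243),(547,178),(290,180),(352,118),(410,455),(687,155),(35,318)],100,100,4)
d=uc([(247,172),(170,215),(468,347),(395,405),(335,25),(12,185),(730,300)],330,240,3)
X=tri("scene",s,"side",d);print(X)
UN,DN,UF,DF,HN,FN,HF=X
c=X[:4].mean(0); y=(UN+DN-UF-DF)/2;x=(UN+UF-DN-DF)/2
print("c",c,"len",np.linalg.norm(y),np.linalg.norm(x),"HN-FN",np.linalg.norm(HN-FN),"HN-HF",np.linalg.norm(HN-HF))
n=np.cross(x,y);n/=np.linalg.norm(n);print("n",n,"yaw y",np.arctan2(y[1],y[0]),"yaw x",np.arctan2(x[1],x[0]),'slope',np.arcsin(x[2]/np.linalg.norm(x)))
st=ray("scene",uc([(165,300),(250,250),(550,405)],320,210,5),.072);print("stand scene",st)
st=ray("side",uc([(298,128),(398,342),(553,293)],180,190,5),.072);print("stand side",st)
print("pin top scene",ray("scene",uc([(258,193),(295,182),(333,197),(295,222)],320,210,5),.130))
print("pin top side",ray("side",uc([(405,160),(455,145),(470,175),(422,188)],180,190,5),.130))
print("turq top",ray("scene",uc([(75,122),(375,92)],320,210,5),.123),ray("side",uc([(260,288),(586,318)],180,190,5),.123))
print("turq tip",ray("scene",uc([(66,350)],320,210,5),0),ray("side",uc([(293,497),(597,525)],180,190,5),0))
print("knob",ray("scene",uc([(433,345)],320,210,5),.101),ray("side",uc([(387,112)],180,190,5),.101))
E
```

```text
[[ 0.6075 -0.1036  0.227 ]
 [ 0.551  -0.1162  0.2408]
 [ 0.6358 -0.24    0.2267]
 [ 0.5791 -0.2532  0.2409]
 [ 0.7385 -0.0149  0.1926]
 [ 0.4889 -0.0677  0.2495]
 [ 0.7906 -0.2683  0.191 ]]
c [ 0.5933 -0.1783  0.2338] len 0.1395931971429029 0.05972426491088321 HN-FN 0.26132847196750036 HN-HF 0.25865219624322655
n [0.2295 0.0466 0.9722] yaw y 1.7743303814656741 yaw x 0.22458372735110285 slope -0.23626581438814082
stand scene [[0.5508 0.2293 0.072 ]
 [0.4995 0.2343 0.072 ]
 [0.4964 0.3853 0.072 ]]
stand side [[0.4934 0.3852 0.072 ]
 [0.479  0.2368 0.072 ]
 [0.5485 0.2307 0.072 ]]
pin top scene [[0.5286 0.2564 0.13  ]
 [0.5122 0.2628 0.13  ]
 [0.5097 0.2803 0.13  ]
 [0.5337 0.2792 0.13  ]]
pin top side [[0.5068 0.2784 0.13  ]
 [0.529  0.2766 0.13  ]
 [0.5267 0.2563 0.13  ]
 [0.506  0.259  0.13  ]]
turq top [[0.5347 0.1634 0.123 ]
 [0.4291 0.2432 0.123 ]] [[0.4277 0.2442 0.123 ]
 [0.5343 0.1643 0.123 ]]
turq tip [[0.5373 0.1656 0.    ]] [[0.423  0.2409 0.    ]
 [0.531  0.1619 0.    ]]
knob [[0.5284 0.3469 0.101 ]] [[0.5229 0.3428 0.101 ]]
```

```bash
cat >> h.py <<'E'
def rows(wps,nmax=10):
    """wps: list of (xyz,yaw,nrows)"""
    s=monitor.observe();p=np.array(s["tool_pos"]);yw=s["tool_rot"][2];out=[]
    for q,y2,n in wps:
        q=np.array(q,float);dy=(y2-yw+np.pi)%(2*np.pi)-np.pi;p0,y0=p,yw
        for i in range(n):
            d=(q-p0)/n;c,si=np.cos(yw),np.sin(yw)
            v=[c*d[0]+si*d[1], si*d[0]-c*d[1], -d[2]]
            out.append([[round(float(k),4) for k in v],round(float(-dy/n),3)]);yw=y0+dy*(len(range(i+1)))/n
        p,yw=q,y0+dy
    print(len(out),max(max(map(abs,o[0])) for o in out));print(str(out))
def st():
    s=monitor.observe();print(round(s["time"],2),np.round(s["tool_pos"],4),np.round(s["tool_rot"],3),"F",np.round(s["contact_force"],1),"op",round(s["opening"],4))
E
python3 - <<'E'
from h import *
rows([((.43,.25,.31),3.345,8),((.525,-.19,.31),3.345,9)])
E
```

```text
17 0.05
[[[-0.0426, -0.0203, -0.0105], -0.062], [[-0.0413, -0.0229, -0.0105], -0.062], [[-0.0398, -0.0254, -0.0105], -0.062], [[-0.0382, -0.0278, -0.0105], -0.062], [[-0.0364, -0.0301, -0.0105], -0.062], [[-0.0345, -0.0323, -0.0105], -0.062], [[-0.0324, -0.0343, -0.0105], -0.062], [[-0.0303, -0.0363, -0.0105], -0.062], [[-0.0005, -0.05, -0.0], -0.0], [[-0.0005, -0.05, -0.0], -0.0], [[-0.0005, -0.05, -0.0], -0.0], [[-0.0005, -0.05, -0.0], -0.0], [[-0.0005, -0.05, -0.0], -0.0], [[-0.0005, -0.05, -0.0], -0.0], [[-0.0005, -0.05, -0.0], -0.0], [[-0.0005, -0.05, -0.0], -0.0], [[-0.0005, -0.05, -0.0], -0.0]]
```

>>> {"api": "carry_out", "payload": {"targets": [[[-0.043,-0.02,-0.01],-0.062],[[-0.041,-0.023,-0.01],-0.062],[[-0.04,-0.025,-0.01],-0.062],[[-0.038,-0.028,-0.01],-0.062],[[-0.036,-0.03,-0.01],-0.062],[[-0.035,-0.032,-0.01],-0.062],[[-0.032,-0.034,-0.01],-0.062],[[-0.03,-0.036,-0.01],-0.062]], "fingers": 1}}

```text
time: 1.15
tool_pos: [0.4374, 0.2478, 0.306]
tool_rot: [-3.138, -0.005, -2.911]
contact_force: [0.2, 1.1, -0.6]
opening: 0.0163
```

```bash
python3 - <<'E'
from h import *
st();rows([((.525,-.19,.31),3.345,10)])
E
```

```text
1.15 [0.4374 0.2478 0.306 ] [-3.138 -0.005 -2.911] F [ 0.2  1.1 -0.6] op 0.0163
10 0.0446
[[[0.0015, -0.0446, -0.0004], 0.003], [[0.0013, -0.0446, -0.0004], 0.003], [[0.0012, -0.0446, -0.0004], 0.003], [[0.0011, -0.0446, -0.0004], 0.003], [[0.001, -0.0446, -0.0004], 0.003], [[0.0009, -0.0446, -0.0004], 0.003], [[0.0007, -0.0446, -0.0004], 0.003], [[0.0006, -0.0446, -0.0004], 0.003], [[0.0005, -0.0446, -0.0004], 0.003], [[0.0004, -0.0446, -0.0004], 0.003]]
```

>>> {"api": "carry_out", "payload": {"targets": [[[0.001,-0.045,0],0.003],[[0.001,-0.045,0],0.003],[[0.001,-0.045,0],0.003],[[0.001,-0.045,0],0.003],[[0.001,-0.045,0],0.003],[[0.001,-0.045,0],0.003],[[0.001,-0.045,0],0.003],[[0.001,-0.045,0],0.003],[[0.001,-0.045,0],0.003],[[0,-0.04,0],0]]}}

```text
time: 2.4
tool_pos: [0.5266, -0.2034, 0.3049]
tool_rot: [-3.141, -0.008, -2.94]
contact_force: [0.9, -0.1, -0.5]
opening: 0.0007
```

```bash
python3 - <<'E'
from h import *
st()
H=np.array([.762,-.143,.187]);cx=np.array([.9795,.2016,0])
w=[]
for a in np.linspace(-.236,.5236,13):
    P=H-.242*(np.cos(a)*cx+[0,0,np.sin(a)])+.008*(-np.sin(a)*cx+[0,0,np.cos(a)])
    w.append((P,3.345,1)); print(np.round(P,3))
rows([(w[0][0]+[0,0,.015],3.345,2)]+w)
E
```

```text
2.4 [ 0.5266 -0.2034  0.3049] [-3.141 -0.008 -2.94 ] F [ 0.9 -0.1 -0.5] op 0.0007
[ 0.533 -0.19   0.251]
[ 0.53  -0.191  0.236]
[ 0.527 -0.191  0.221]
[ 0.526 -0.192  0.206]
[ 0.525 -0.192  0.191]
[ 0.525 -0.192  0.176]
[ 0.526 -0.192  0.16 ]
[ 0.528 -0.191  0.145]
[ 0.531 -0.19   0.13 ]
[ 0.535 -0.19   0.115]
[ 0.54  -0.189  0.101]
[ 0.546 -0.187  0.087]
[ 0.553 -0.186  0.073]
15 0.0193
[[[-0.0046, 0.0058, 0.0193], -0.001], [[-0.0047, 0.0058, 0.0193], -0.001], [[-0.0, 0.0, 0.015], -0.0], [[0.0036, 0.0, 0.0149], -0.0], [[0.0027, 0.0, 0.0151], -0.0], [[0.0017, 0.0, 0.0152], -0.0], [[0.0007, 0.0, 0.0153], -0.0], [[-0.0002, -0.0, 0.0153], -0.0], [[-0.0012, -0.0, 0.0153], -0.0], [[-0.0022, -0.0, 0.0152], -0.0], [[-0.0031, -0.0, 0.015], -0.0], [[-0.0041, -0.0, 0.0148], -0.0], [[-0.005, -0.0, 0.0145], -0.0], [[-0.0059, -0.0, 0.0141], -0.0], [[-0.0068, -0.0, 0.0137], -0.0]]
```

>>> {"api": "carry_out", "payload": {"targets": [[[-0.005,0.006,0.019],0],[[-0.005,0.006,0.019],0],[[0,0,0.015],0],[[0.004,0,0.015],0],[[0.003,0,0.015],0],[[0.002,0,0.015],0]]}}

```text
time: 3.15
tool_pos: [0.5259, -0.1953, 0.2033]
tool_rot: [-3.14, -0.005, -2.945]
contact_force: [1.5, 1.4, 1.8]
opening: 0.0006
```

```bash
python3 - <<'E'
from h import *
st()
E
```

```text
3.15 [ 0.5259 -0.1953  0.2033] [-3.14  -0.005 -2.945] F [1.5 1.4 1.8] op 0.0006
```

>>> {"api": "carry_out", "payload": {"targets": [[[0.001,0,0.015],0],[[0,0,0.015],0],[[-0.001,0,0.015],0],[[-0.002,0,0.015],0],[[-0.003,0,0.015],0],[[-0.004,0,0.015],0],[[-0.005,0,0.0145],0]]}}

```text
time: 4.03
tool_pos: [0.5415, -0.1926, 0.0936]
tool_rot: [-3.139, -0.002, -2.945]
contact_force: [-0.1, 0.7, 2.1]
opening: 0.0006
```

```bash
python3 - <<'E'
from h import *
st()
cv2.imwrite("pics/side1.png",eyes.read_camera("side")[:,:,::-1])
E
```

```text
4.03 [ 0.5415 -0.1926  0.0936] [-3.139e+00 -2.000e-03 -2.945e+00] F [-0.1  0.7  2.1] op 0.0006
```

View pics/side1.png

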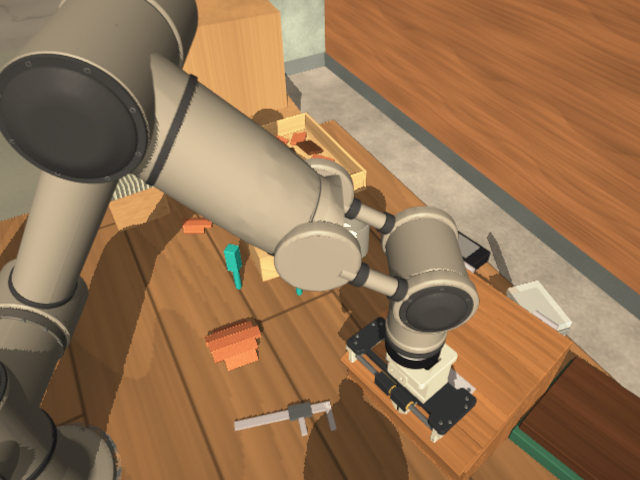

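The lid follows the fingers and is nearly shut. The gripper sits at side (415,385) and the calliper is clear. I'll finish the push.

>>> {"api": "carry_out", "payload": {"targets": [[[-0.006,0,0.012],0],[[-0.006,0,0.01],0],[[0,0,0.006],0],[[0,0,0.006],0]]}}

```text
time: 4.58
tool_pos: [0.5499, -0.1907, 0.0728]
tool_rot: [-3.136, -0.009, -2.942]
contact_force: [-17.9, 7.8, 48.8]
opening: 0.0006
```

>>> {"api": "carry_out", "payload": {"targets": [[[0,0,0.001],0],[[0.004,0,-0.03],0],[[0.02,0.04,-0.055],0],[[0.02,0.05,-0.055],0],[[0.02,0.055,-0.05],0],[[0.0,0.055,-0.04],0]], "fingers": 0.46}}

```text
time: 5.32
tool_pos: [0.4627, -0.0317, 0.2754]
tool_rot: [-3.137, -0.012, -2.947]
contact_force: [1.1, -0.5, -0.4]
opening: 0.0489
```

```bash
python3 - <<'E'
from h import *
st()
cv2.imwrite("pics/side2.png",eyes.read_camera("side")[:,:,::-1]);cv2.imwrite("pics/scene2.png",eyes.read_camera("scene")[:,:,::-1])
rows([((.40,.18,.29),3.20,6),((.518,.267,.24),3.05,4)])
E
```

```text
5.33 [ 0.4627 -0.0317  0.2754] [-3.137 -0.012 -2.947] F [ 1.1 -0.5 -0.4] op 0.0489
10 0.0363
[[[0.0036, 0.0363, -0.002], 0.024], [[0.0044, 0.0362, -0.002], 0.024], [[0.0053, 0.0361, -0.002], 0.024], [[0.0061, 0.036, -0.002], 0.024], [[0.007, 0.0358, -0.002], 0.024], [[0.0078, 0.0356, -0.002], 0.024], [[-0.0307, 0.02, 0.0125], 0.038], [[-0.0299, 0.0211, 0.0125], 0.038], [[-0.0291, 0.0222, 0.0125], 0.038], [[-0.0283, 0.0233, 0.0125], 0.038]]
```

View pics/scene2.png

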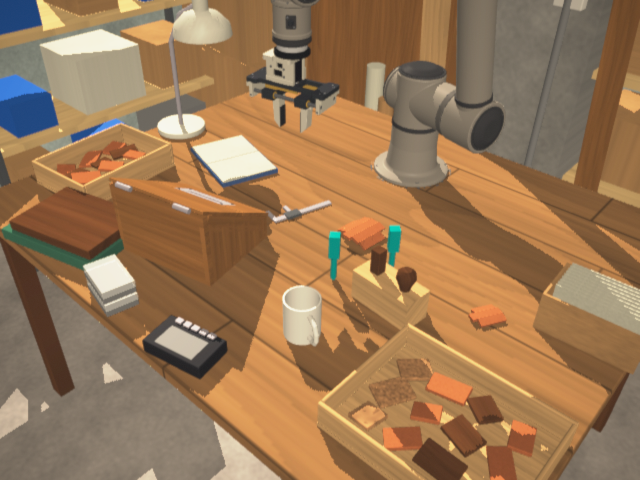

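View pics/side2.png

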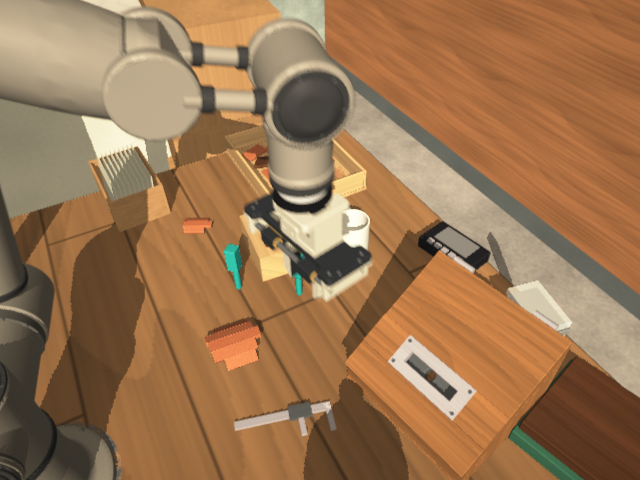

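Both views show the lid shut. In the side view the plate is at (432,377), and there is something in the slot at about (430,376). I'll zoom there.

```bash
python3 - <<'E'
from h import *
b=cv2.imread("pics/side2.png")[330:425,380:485]
b=cv2.convertScaleAbs(cv2.resize(b,None,fx=7,fy=6,interpolation=cv2.INTER_CUBIC),alpha=1.3)
cv2.imwrite("pics/c5.png",b)
S=np.array([.6063,-.1751,.1044]);cx=np.array([.9795,.2016,0]);cy=np.array([-.2016,.9795,0]);sx=.866*cx+[0,0,.5];n=-.5*cx+[0,0,.866]
for z in (0,-.028):
  print(z,np.round(proj("side",[S+z*n+y*cy for y in(-.048,-.03,-.015,0,.015,.03,.048)]),1).tolist())
print(np.round(proj("side",[S+a*sx+b*cy for a in(-.03,.03) for b in (-.07,.07)]),1).tolist())
E
```

```text
0 [[453.0, 395.6], [444.1, 387.8], [436.9, 381.4], [429.8, 375.2], [422.8, 369.0], [416.0, 363.0], [408.0, 356.0]]
-0.028 [[456.2, 398.0], [447.5, 390.4], [440.5, 384.1], [433.5, 378.0], [426.8, 372.1], [420.1, 366.2], [412.3, 359.3]]
[[451.7, 420.3], [387.1, 361.1], [476.4, 390.5], [409.9, 334.2]]
```

View pics/c5.png

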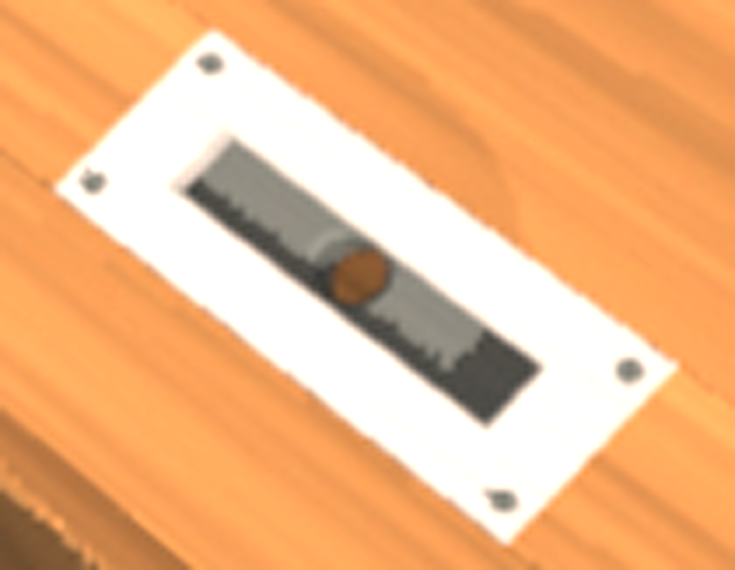

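>>> {"api": "carry_out", "payload": {"targets": [[[0.004,0.036,-0.002],0.024],[[0.004,0.036,-0.002],0.024],[[0.005,0.036,-0.002],0.024],[[0.006,0.036,-0.002],0.024],[[0.007,0.036,-0.002],0.024],[[0.008,0.036,-0.002],0.024],[[-0.031,0.02,0.01],0.038],[[-0.03,0.021,0.01],0.038],[[-0.029,0.022,0.01],0.038],[[-0.028,0.023,0.01],0.038]]}}

```text
time: 6.68
tool_pos: [0.5239, 0.2707, 0.2371]
tool_rot: [-3.129, -0.007, 3.034]
contact_force: [1.2, -0.4, 0.7]
opening: 0.0498
```

The side view shows the hole on the bar, centred at about px (430,374), i.e. y ≈ +10 mm along the slot. I'll check the gripper against the pin with the wrist camera.

```bash
python3 - <<'E'
from h import *
st()
im=eyes.read_camera("wrist")[:,:,::-1].copy()
s=monitor.observe();
for X in [(.518,.2675,.130),(.518,.2675,.072),tuple(s["tool_pos"]),(.526,.345,.101)]:
    p=proj("wrist",X)[0];print(p);cv2.circle(im,tuple(int(round(v)) for v in p),4,(0,0,255),1)
cv2.imwrite("pics/wrist1.png",im)
E
```

```text
6.67 [0.5239 0.2707 0.2371] [-3.129 -0.007  3.034] F [ 1.2 -0.4  0.7] op 0.0498
[309.2886632  230.46993886]
[310.85337823 216.73700927]
[315.98101143 293.41372849]
[405.02772322 222.65980841]
```

View pics/wrist1.png

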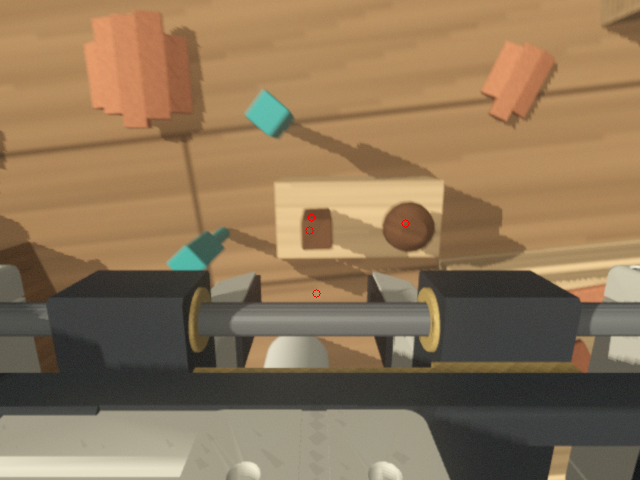

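```bash
python3 - <<'E'
from h import *
im=cv2.imread("pics/wrist1.png")[170:270,265:455]
cv2.imwrite("pics/c6.png",cv2.resize(im,None,fx=4,fy=4,interpolation=cv2.INTER_CUBIC))
E
```

```text
(no output)
```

View pics/c6.png

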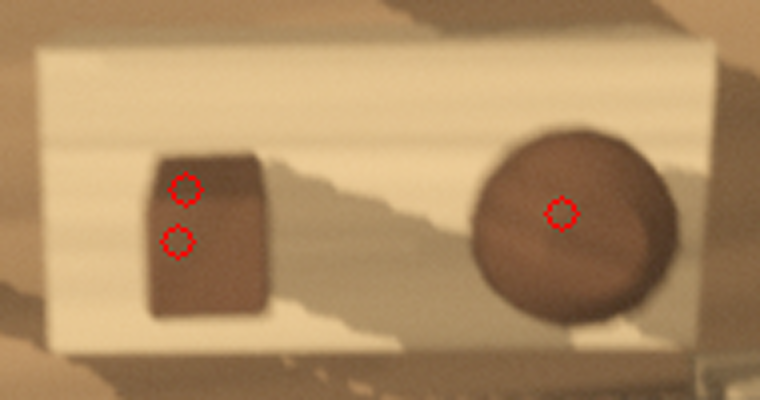

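```bash
python3 - <<'E'
from h import *
np.set_printoptions(precision=4,suppress=True)
p=ray("wrist",uc([(150,200),(266,198),(268,314),(154,317)],265,170,4),.130);print(p,p.mean(0))
print(ray("wrist",uc([(38,48),(715,40),(695,352),(50,352)],265,170,4),.072))
print(ray("wrist",uc([(577,225)],265,170,4),.101))
E
```

```text
[[0.5093 0.2631 0.13  ]
 [0.5112 0.2845 0.13  ]
 [0.5333 0.2827 0.13  ]
 [0.5316 0.2613 0.13  ]] [0.5214 0.2729 0.13  ]
[[0.4834 0.2387 0.072 ]
 [0.4976 0.3866 0.072 ]
 [0.5685 0.3803 0.072 ]
 [0.5529 0.2321 0.072 ]]
[[0.529 0.348 0.101]]
```

```bash
python3 - <<'E'
from h import *
rows([((.520,.271,.15),3.055,3),((.520,.271,.091),3.055,3)])
E
```

```text
6 0.0281
[[[0.002, -0.0007, 0.0281], -0.008], [[0.002, -0.0006, 0.0281], -0.008], [[0.002, -0.0006, 0.0281], -0.008], [[0.0, 0.0, 0.0197], -0.0], [[0.0, 0.0, 0.0197], -0.0], [[0.0, 0.0, 0.0197], -0.0]]
```

>>> {"api": "carry_out", "payload": {"targets": [[[0.002,-0.001,0.028],-0.008],[[0.002,0,0.028],-0.008],[[0.002,0,0.028],-0.008]]}}

```text
time: 7.1
tool_pos: [0.5217, 0.2705, 0.1443]
tool_rot: [-3.128, -0.009, 3.057]
contact_force: [-0.2, 0.2, -0.6]
opening: 0.0495
```

```bash
python3 - <<'E'
from h import *
st()
cv2.imwrite("pics/wrist2.png",eyes.read_camera("wrist")[:,:,::-1])
b=eyes.read_camera("side")[150:330,180:400,::-1]
cv2.imwrite("pics/side3.png",cv2.resize(b,None,fx=3,fy=3))
E
```

```text
7.1 [0.5217 0.2705 0.1443] [-3.128 -0.009  3.057] F [-0.2  0.2 -0.6] op 0.0495
```

View pics/wrist2.png

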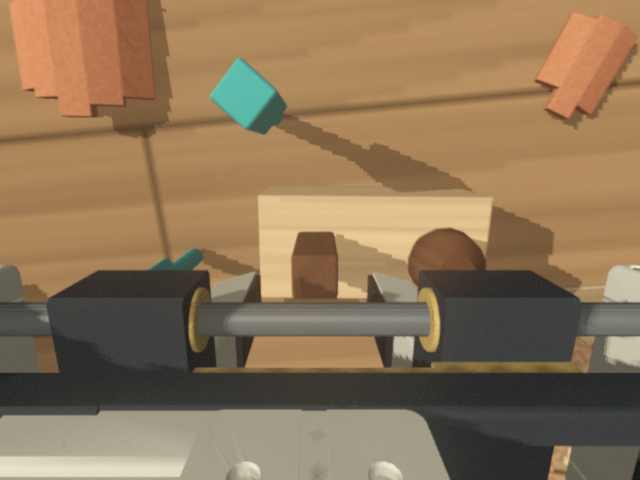

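View pics/side3.png

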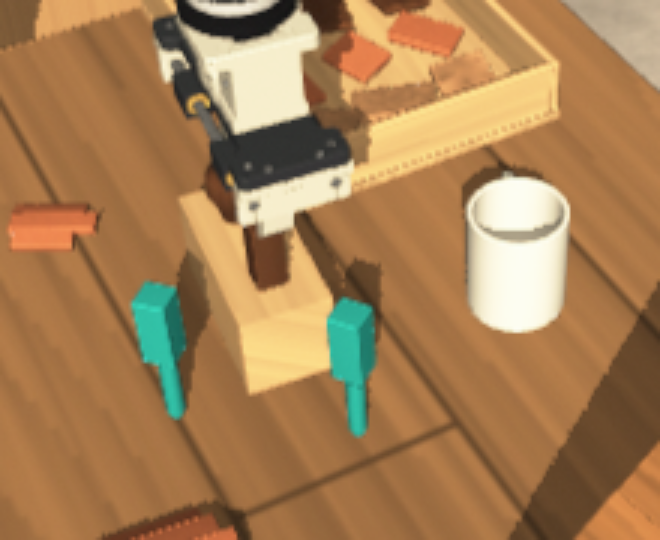

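The handle is centred between the fingers: columns 292–338 against fingers at 258 and 370. I'll descend and grip.

>>> {"api": "carry_out", "payload": {"targets": [[[0.001,0,0.018],0],[[0,0,0.018],0],[[0,0,0.017],0]]}}

```text
time: 7.58
tool_pos: [0.5205, 0.2688, 0.0902]
tool_rot: [-3.126, -0.011, 3.056]
contact_force: [0.2, 0.8, 1.2]
opening: 0.05
```

>>> {"api": "carry_out", "payload": {"targets": [[[0,0,0],0],[[0,0,0],0],[[0,0,0],0],[[0,0,0],0]], "fingers": 1, "grip_force": 12}}

```text
time: 8.07
tool_pos: [0.5221, 0.2692, 0.0923]
tool_rot: [-3.128, -0.009, 3.055]
contact_force: [0.0, 1.7, -1.8]
opening: 0.0238
```

>>> {"api": "carry_out", "payload": {"targets": [[[0,0,-0.014],0],[[0,0,-0.014],0],[[0,0,-0.014],0],[[0,0,-0.01],0]]}}

```text
time: 8.57
tool_pos: [0.5226, 0.27, 0.1485]
tool_rot: [-3.128, -0.008, 3.056]
contact_force: [0.3, 1.0, -0.5]
opening: 0.0239
```

```bash
python3 - <<'E'
from h import *
st()
b=eyes.read_camera("side")[150:330,180:400,::-1]
cv2.imwrite("pics/side4.png",cv2.resize(b,None,fx=3,fy=3))
b=eyes.read_camera("scene")[150:330,280:500,::-1]
cv2.imwrite("pics/scene4.png",cv2.resize(b,None,fx=3,fy=3))
E
```

```text
8.57 [0.5226 0.27   0.1485] [-3.128 -0.008  3.056] F [ 0.3  1.  -0.5] op 0.0239
```

View pics/side4.png

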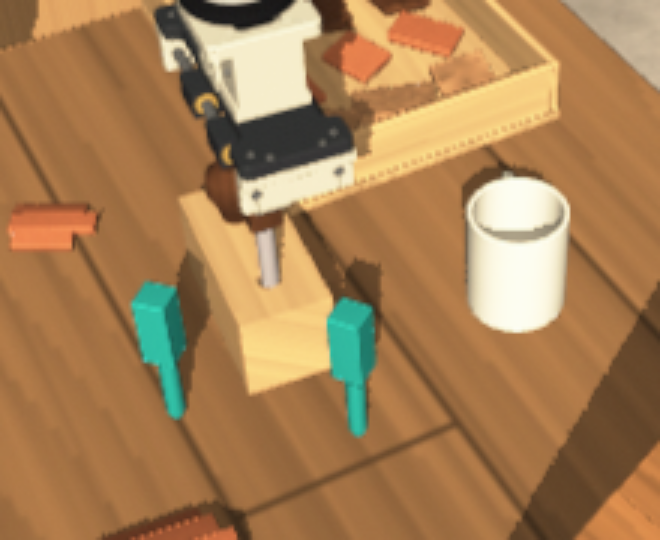

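View pics/scene4.png

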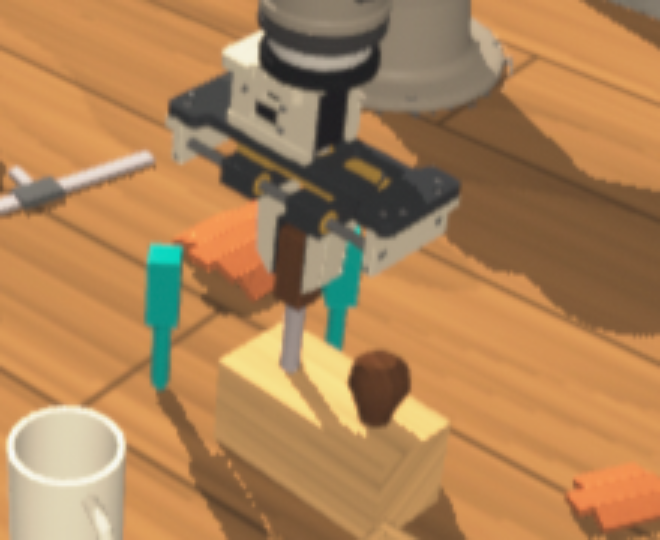

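>>> {"api": "carry_out", "payload": {"targets": [[[0,0,0.001],0],[[0.007,0,0.001],0],[[0.007,0,0.001],0],[[0.005,0,0.001],0],[[0.005,0,0.001],0],[[0.005,0,0.001],0]], "grip_force": 6}}

```text
time: 9.43
tool_pos: [0.4926, 0.2727, 0.142]
tool_rot: [-3.129, -0.006, 3.056]
contact_force: [1.2, -0.2, -0.5]
opening: 0.0238
```

```bash
python3 - <<'E'
from h import *
st()
b=eyes.read_camera("side")[150:330,180:400,::-1]
cv2.imwrite("pics/side5.png",cv2.resize(b,None,fx=3,fy=3))
b=eyes.read_camera("scene")[150:330,280:500,::-1]
cv2.imwrite("pics/scene5.png",cv2.resize(b,None,fx=3,fy=3))
E
```

```text
9.43 [0.4926 0.2727 0.142 ] [-3.129 -0.006  3.056] F [ 1.2 -0.2 -0.5] op 0.0238
```

View pics/side5.png

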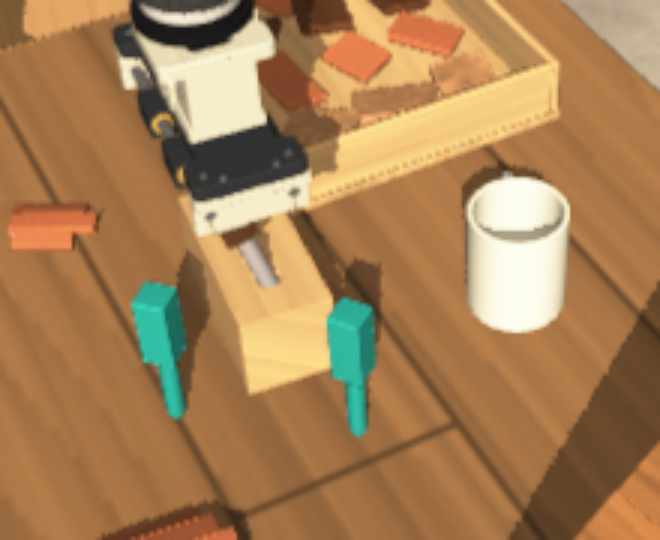

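View pics/scene5.png

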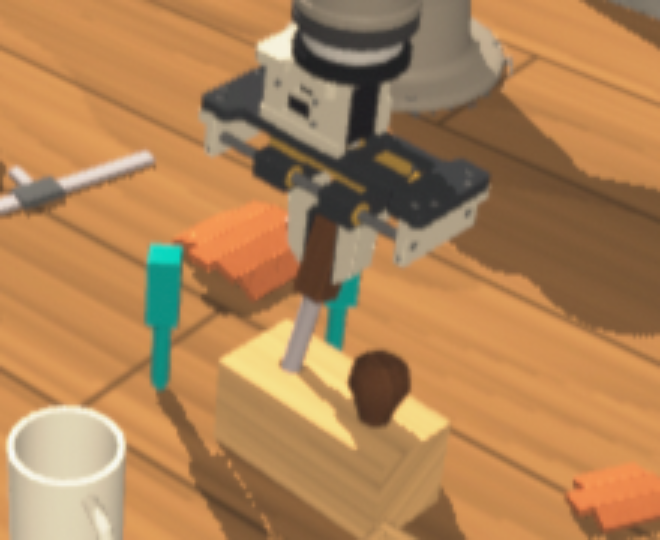

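The pin pivots cleanly in the pads and now leans about 17°. I'll continue to about 30°.

>>> {"api": "carry_out", "payload": {"targets": [[[0.006,0,0.002],0],[[0.006,0,0.002],0],[[0.006,0,0.003],0],[[0.003,0,0.002],0]]}}

```text
time: 10.02
tool_pos: [0.47, 0.2744, 0.1326]
tool_rot: [-3.129, -0.007, 3.056]
contact_force: [0.3, 1.1, 0.8]
opening: 0.0239
```

```bash
python3 - <<'E'
from h import *
st()
b=eyes.read_camera("side")[150:330,180:400,::-1]
cv2.imwrite("pics/side6.png",cv2.resize(b,None,fx=3,fy=3))
b=eyes.read_camera("scene")[150:330,280:500,::-1]
cv2.imwrite("pics/scene6.png",cv2.resize(b,None,fx=3,fy=3))
E
```

```text
10.03 [0.47   0.2744 0.1326] [-3.129 -0.007  3.056] F [0.3 1.1 0.8] op 0.0239
```

View pics/side6.png

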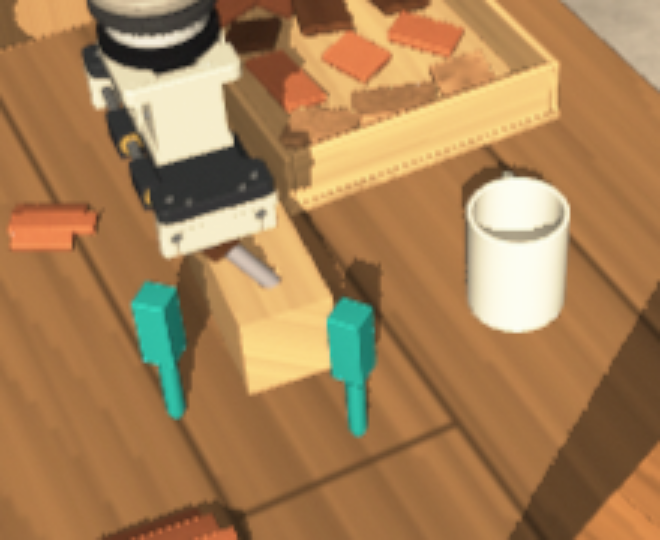

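View pics/scene6.png

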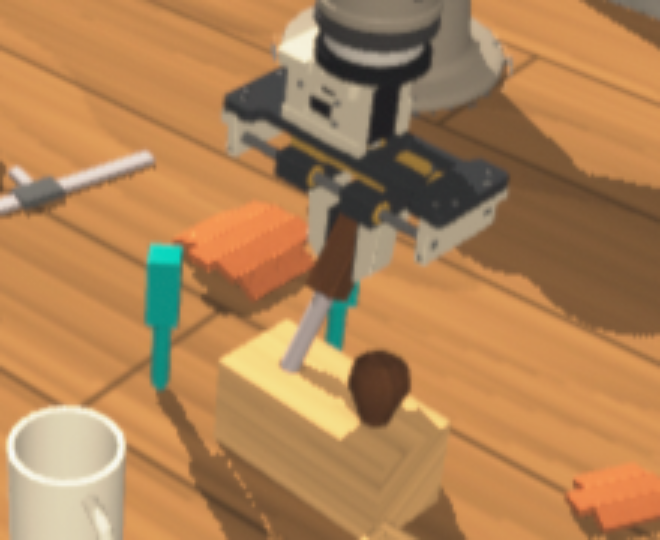

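>>> {"api": "carry_out", "payload": {"targets": [[[0,0,0],0],[[0.004,0,-0.007],0],[[0.007,0,-0.012],0],[[0.007,0,-0.02],0],[[0,0,-0.04],0],[[0,0,-0.04],0],[[0,0,0],0]], "grip_force": 20}}

```text
time: 11.0
tool_pos: [0.4498, 0.2769, 0.2583]
tool_rot: [-3.127, -0.009, 3.055]
contact_force: [-0.5, -0.1, -1.5]
opening: 0.0236
```

```bash
python3 - <<'E'
from h import *
st()
b=eyes.read_camera("side");print(st());cv2.imwrite("pics/side7f.png",b[:,:,::-1])
a=eyes.read_camera("scene");cv2.imwrite("pics/scene7f.png",a[:,:,::-1])
T=np.array(monitor.observe()["tool_pos"])
for n,im in(("side",b),("scene",a)):
    p=proj(n,T)[0];x,y=int(p[0]-75),int(p[1]-60);x=max(x,0);y=max(y,0);print(n,p,x,y)
    cv2.imwrite(f"pics/{n}7.png",cv2.resize(im[y:y+120,x:x+150,::-1],None,fx=5,fy=5,interpolation=cv2.INTER_CUBIC))
E
```

```text
11.0 [0.4498 0.2769 0.2583] [-3.127 -0.009  3.055] F [-0.5 -0.1 -1.5] op 0.0236
11.05 [0.449  0.2765 0.2564] [-3.126 -0.012  3.055] F [-0.1  0.4 -1.8] op 0.0238
None
side [225.78452001 183.42950995] 150 123
scene [408.32721219 184.22788294] 333 124
```

View pics/side7.png

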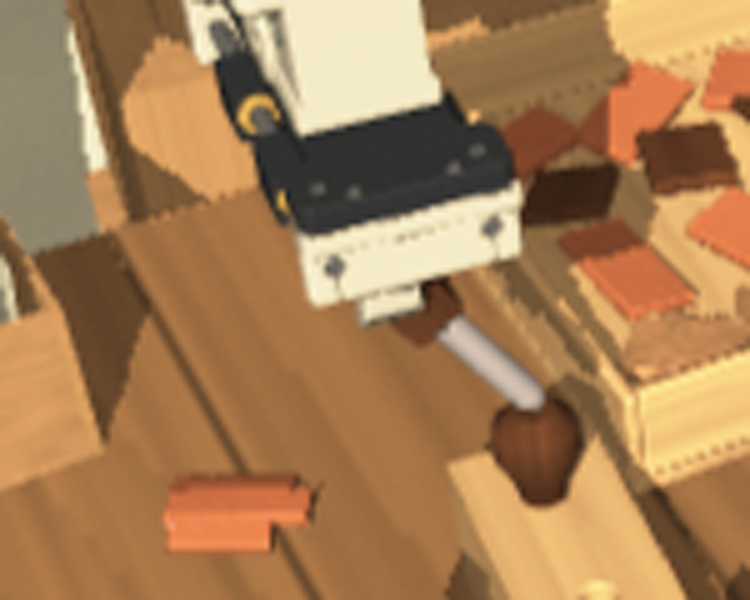

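View pics/scene7.png

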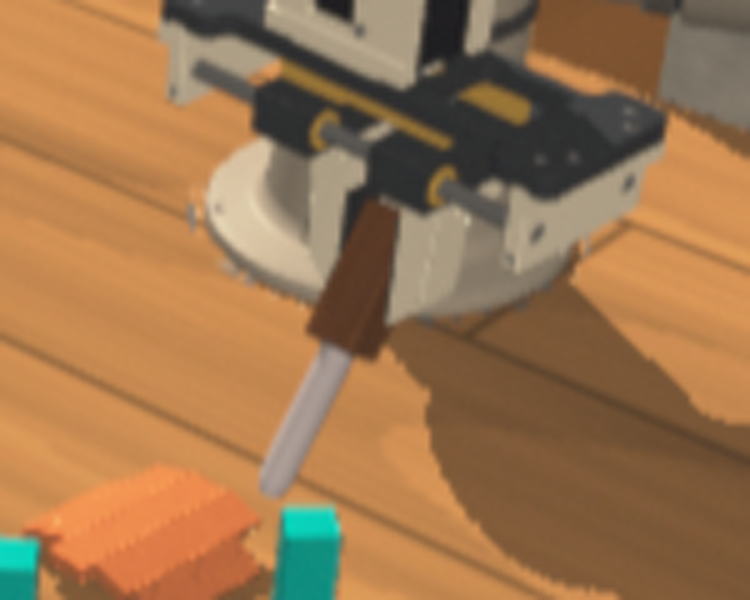

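```bash
python3 - <<'E'
from h import *
np.set_printoptions(precision=4,suppress=True)
X=tri("scene",uc([(273,490),(337,350)],333,124,5),"side",uc([(537,403),(447,328)],150,123,5))
T=np.array(monitor.observe()["tool_pos"]);print(T,X,np.linalg.norm(X[0]-X[1]))
v=X[0]-X[1];c,s=np.cos(3.055),np.sin(3.055)
for q in (v,X[0]-T): print("tool axes",c*q[0]+s*q[1],s*q[0]-c*q[1],-q[2])
print("tilt",np.degrees(np.arctan2(np.hypot(v[0],v[1]),-v[2])))
st()
E
```

```text
[0.4485 0.2762 0.2548] [[0.5015 0.2703 0.1886]
 [0.4693 0.2713 0.2396]] 0.06035266598584077
tool axes -0.03224810682805761 0.001771676751169908 0.05098396864793883
tool axes -0.05337391154031383 -0.0013401425722871082 0.06619339377227948
tilt 32.35296977371746
11.1 [0.4485 0.2762 0.2548] [-3.124 -0.015  3.055] F [ 0.7  0.5 -1.4] op 0.0241
```

```bash
python3 - <<'E'
from h import *
rows([((.46,.05,.29),3.2,6),((.535,-.18,.25),3.345,6)])
E
```

```text
12 0.0399
[[[-0.0052, -0.0374, -0.0059], -0.024], [[-0.0043, -0.0375, -0.0059], -0.024], [[-0.0033, -0.0376, -0.0059], -0.024], [[-0.0024, -0.0377, -0.0059], -0.024], [[-0.0015, -0.0377, -0.0059], -0.024], [[-0.0006, -0.0377, -0.0059], -0.024], [[-0.0102, -0.039, 0.0067], -0.024], [[-0.0093, -0.0392, 0.0067], -0.024], [[-0.0083, -0.0394, 0.0067], -0.024], [[-0.0074, -0.0396, 0.0067], -0.024], [[-0.0064, -0.0398, 0.0067], -0.024], [[-0.0055, -0.0399, 0.0067], -0.024]]
```

>>> {"api": "carry_out", "payload": {"targets": [[[-0.005,-0.037,-0.006],-0.024],[[-0.004,-0.037,-0.006],-0.024],[[-0.003,-0.038,-0.006],-0.024],[[-0.002,-0.038,-0.006],-0.024],[[-0.001,-0.038,-0.006],-0.024],[[0,-0.038,-0.006],-0.024],[[-0.01,-0.039,0.007],-0.024],[[-0.009,-0.039,0.007],-0.024],[[-0.008,-0.039,0.007],-0.024],[[-0.007,-0.039,0.007],-0.024]]}}

```text
time: 12.35
tool_pos: [0.4998, -0.1113, 0.2548]
tool_rot: [-3.133, -0.047, -2.975]
contact_force: [0.5, -0.1, -1.4]
opening: 0.0239
```

```bash
python3 - <<'E'
from h import *
st()
rows([((.5375,-.1805,.21),3.345,4)])
E
```

```text
12.35 [ 0.4998 -0.1113  0.2548] [-3.133 -0.047 -2.975] F [ 0.5 -0.1 -1.4] op 0.0239
4 0.0188
[[[-0.0064, -0.0186, 0.0112], -0.009], [[-0.0063, -0.0187, 0.0112], -0.009], [[-0.0061, -0.0187, 0.0112], -0.009], [[-0.0059, -0.0188, 0.0112], -0.009]]
```

>>> {"api": "carry_out", "payload": {"targets": [[[-0.006,-0.019,0.011],-0.009],[[-0.006,-0.019,0.011],-0.009],[[-0.006,-0.019,0.011],-0.009],[[-0.006,-0.019,0.011],-0.009],[[0,0,0],0]]}}

```text
time: 12.98
tool_pos: [0.5352, -0.1857, 0.2031]
tool_rot: [-3.14, -0.054, -2.939]
contact_force: [-0.3, -0.1, -0.8]
opening: 0.0243
```

```bash
python3 - <<'E'
from h import *
st()
b=eyes.read_camera("side");a=eyes.read_camera("scene");w=eyes.read_camera("wrist")
cv2.imwrite("pics/side8f.png",b[:,:,::-1]);cv2.imwrite("pics/scene8f.png",a[:,:,::-1]);cv2.imwrite("pics/wrist8.png",w[:,:,::-1])
T=np.array(monitor.observe()["tool_pos"])
for n,im in(("side",b),("scene",a)):
    p=proj(n,T)[0];x,y=int(p[0]-75),int(p[1]-60);x=max(x,0);y=max(y,0);print(n,p,x,y)
    cv2.imwrite(f"pics/{n}8.png",cv2.resize(im[y:y+120,x:x+150,::-1],None,fx=5,fy=5,interpolation=cv2.INTER_CUBIC))
st()
E
```

```text
12.97 [ 0.5352 -0.1857  0.2031] [-3.14  -0.054 -2.939] F [-0.3 -0.1 -0.8] op 0.0243
side [402.47105521 364.30749534] 327 304
scene [223.09650264 146.25493599] 148 86
13.12 [ 0.5351 -0.1845  0.2048] [-3.139 -0.052 -2.938] F [-0.5  0.4 -0.4] op 0.0236
```

View pics/side8.png

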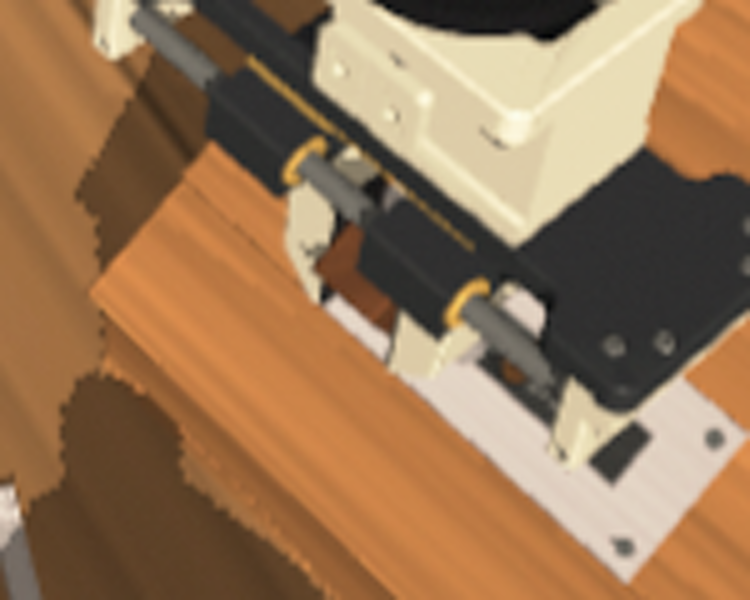

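View pics/scene8.png

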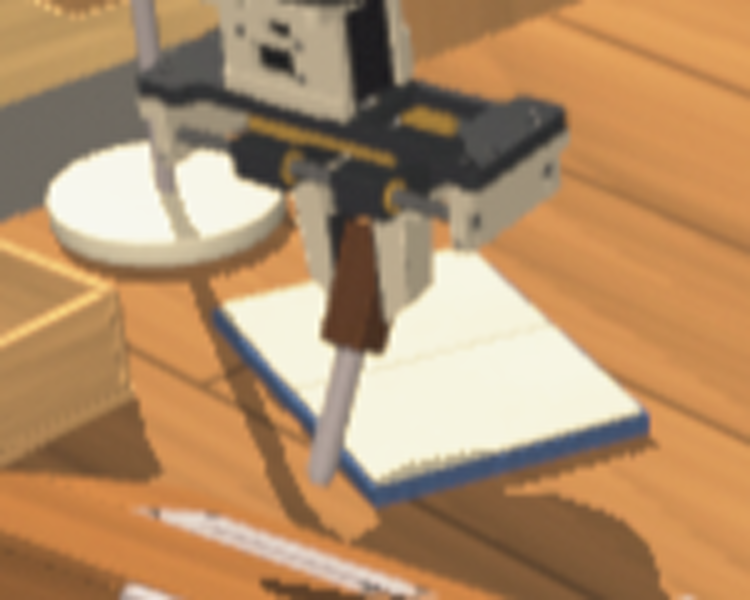

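View pics/wrist8.png

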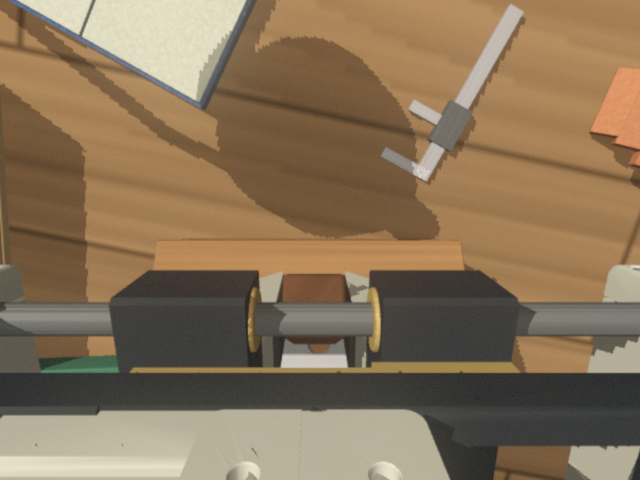

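```bash
cat >> h.py <<'E'
from scipy.spatial.transform import Rotation as Ro
S=np.array([.6066,-.1765,.1044]);cx=np.array([.9795,.2016,0]);cy=np.array([-.2016,.9795,0]);sx=.866*cx+[0,0,.5];nn=-.5*cx+[0,0,.866]
OFF=np.array([-.0534,-.001,.068])
def tip(off=None):
    s=monitor.observe();R=Ro.from_euler("xyz",s["tool_rot"]).as_matrix();t=np.array(s["tool_pos"]);P=t+R@(OFF if off is None else off)
    d=P-S;return P,np.array([d@sx,d@cy,d@nn]),R
def sl(dx,dy,dz,R=None):
    R=tip()[2] if R is None else R
    return np.round(R.T@(dx*sx+dy*cy+dz*nn),4)
E
python3 - <<'E'
from h import *
np.set_printoptions(precision=4,suppress=True)
P,d,R=tip();print(P,"slot frame",d)
print(proj("scene",P), uc([320,480],148,86,5))
print(proj("side",P)); 
# point in scene: height unknown; solve ray at predicted y (case plane through tip)
for z in(.13,.135,.14): print(ray("scene",[uc([320,480],148,86,5)],z))
print("to 15mm out, y=.01:",sl(0-d[0],.01-d[1],.012-d[2]))
print("1mm x",sl(.01,0,0),"y",sl(0,.01,0),"n",sl(0,0,.01))
E
```

```text
[ 0.5841 -0.1756  0.1342] slot frame [-0.004   0.0054  0.0367]
[[211.9796 181.4364]] [211.6 181.6]
[[420.9514 371.3891]]
[[ 0.581  -0.1813  0.13  ]]
[[ 0.5861 -0.1745  0.135 ]]
[[ 0.5912 -0.1677  0.14  ]]
to 15mm out, y=.01: [-0.0168  0.0046  0.0185]
1mm x [-0.0084 -0.     -0.0054] y [-0.    0.01 -0.  ] n [ 0.0054 -0.     -0.0084]
```

>>> {"api": "carry_out", "payload": {"targets": [[[-0.006,0.002,0.006],0],[[-0.006,0.002,0.006],0],[[-0.006,0.001,0.007],0],[[0,0,0],0]]}}

```text
time: 13.62
tool_pos: [0.5522, -0.174, 0.1848]
tool_rot: [-3.138, -0.05, -2.936]
contact_force: [0.2, -0.1, -0.8]
opening: 0.0242
```

```bash
python3 - <<'E'
from h import *
np.set_printoptions(precision=4,suppress=True)
st();a=eyes.read_camera("scene")
P,d,R=tip();print(P,"slot frame",d);print(proj("scene",P))
b=eyes.read_camera("side")
cv2.imwrite("pics/scene9.png",cv2.resize(a[100:260,110:310,::-1],None,fx=4,fy=3.75,interpolation=cv2.INTER_CUBIC))
cv2.imwrite("pics/side9.png",cv2.resize(b[300:440,350:510,::-1],None,fx=4,fy=4,interpolation=cv2.INTER_CUBIC))
E
```

```text
13.62 [ 0.5522 -0.174   0.1848] [-3.138 -0.05  -2.936] F [ 0.2 -0.1 -0.8] op 0.0242
[ 0.6014 -0.1652  0.1146] slot frame [0.0026 0.0121 0.0103]
[[209.9028 192.9259]]
```

View pics/scene9.png

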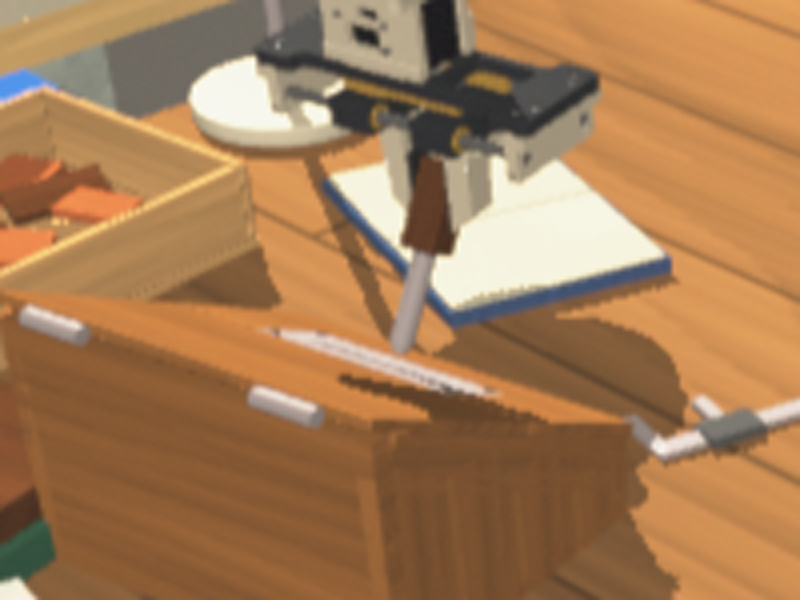

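View pics/side9.png

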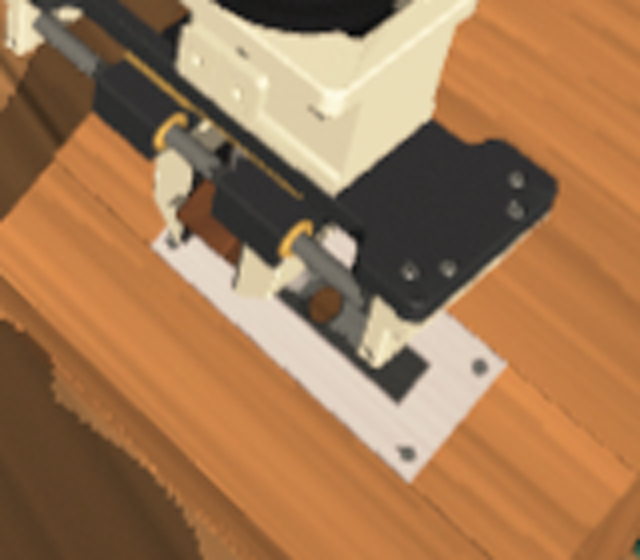

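The tip sits about 10 mm above the plate at scene px (210.7,192), as predicted. I'll go in along the normal with small steps.

>>> {"api": "carry_out", "payload": {"targets": [[[0.001,-0.001,0.002],0],[[-0.002,0,0.005],0],[[-0.0025,0,0.004],0],[[-0.0025,0,0.004],0]]}}

```text
time: 14.22
tool_pos: [0.5578, -0.1749, 0.17]
tool_rot: [-3.137, -0.048, -2.937]
contact_force: [0.4, -0.6, -1.6]
opening: 0.024
```

```bash
python3 - <<'E'
from h import *
np.set_printoptions(precision=4,suppress=True)
st();print(tip()[:2])
E
```

```text
14.22 [ 0.5578 -0.1749  0.17  ] [-3.137 -0.048 -2.937] F [ 0.4 -0.6 -1.6] op 0.024
(array([ 0.6071, -0.1661,  0.0995]), array([-0.0002,  0.0101, -0.0056]))
```

Predicted to be 5.6 mm into the slot, with no contact. I'll continue in.

>>> {"api": "carry_out", "payload": {"targets": [[[-0.0025,0,0.004],0],[[-0.0025,0,0.004],0],[[-0.0025,0,0.004],0]]}}

```text
time: 14.6
tool_pos: [0.5651, -0.1735, 0.1565]
tool_rot: [-3.137, -0.049, -2.937]
contact_force: [0.2, -0.2, -0.7]
opening: 0.0239
```

```bash
python3 - <<'E'
from h import *
np.set_printoptions(precision=4,suppress=True)
st();print(tip()[:2])
a=eyes.read_camera("scene")
cv2.imwrite("pics/scene10.png",cv2.resize(a[120:220,150:280,::-1],None,fx=6,fy=6,interpolation=cv2.INTER_CUBIC))
E
```

```text
14.6 [ 0.5651 -0.1735  0.1565] [-3.137 -0.049 -2.937] F [ 0.2 -0.2 -0.7] op 0.0239
(array([ 0.6143, -0.1646,  0.086 ]), array([-0.0006,  0.0101, -0.0209]))
```

View pics/scene10.png

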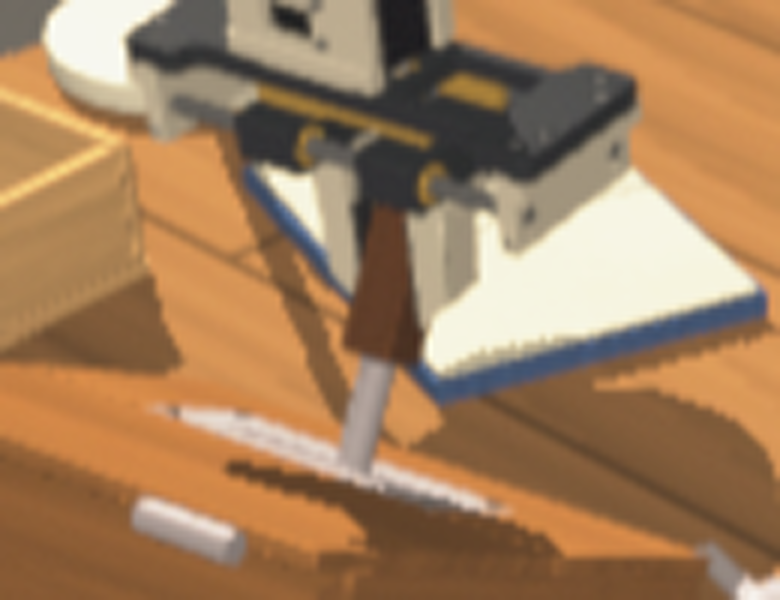

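The shank has entered the slot at crop (360,470). I'll feel down for the bar or the hole.

>>> {"api": "carry_out", "payload": {"targets": [[[-0.002,0,0.003],0],[[-0.002,0,0.003],0],[[-0.002,0,0.003],0]]}}

```text
time: 15.02
tool_pos: [0.5709, -0.1721, 0.1462]
tool_rot: [-3.137, -0.049, -2.937]
contact_force: [-0.5, 0.5, -0.3]
opening: 0.0238
```

```bash
python3 - <<'E'
from h import *
np.set_printoptions(precision=4,suppress=True)
st();print(tip()[:2])
E
```

```text
15.03 [ 0.5709 -0.1721  0.1462] [-3.137 -0.049 -2.937] F [-0.5  0.5 -0.3] op 0.0238
(array([ 0.6202, -0.1633,  0.0756]), array([-0.0006,  0.0102, -0.0329]))
```

>>> {"api": "carry_out", "payload": {"targets": [[[-0.002,0,0.003],0],[[-0.002,0,0.003],0],[[-0.002,0,0.003],0]]}}

```text
time: 15.4
tool_pos: [0.5768, -0.171, 0.1363]
tool_rot: [-3.137, -0.049, -2.937]
contact_force: [-0.1, 0.0, -0.0]
opening: 0.0239
```

```bash
python3 - <<'E'
from h import *
np.set_printoptions(precision=4,suppress=True)
st();print(tip()[:2])
a=eyes.read_camera("scene")
cv2.imwrite("pics/scene11.png",cv2.resize(a[120:220,150:280,::-1],None,fx=6,fy=6,interpolation=cv2.INTER_CUBIC))
E
```

```text
15.4 [ 0.5768 -0.171   0.1363] [-3.137 -0.049 -2.937] F [-0.1  0.  -0. ] op 0.0239
(array([ 0.626 , -0.1622,  0.0658]), array([-0.0003,  0.0101, -0.0444]))
```

View pics/scene11.png

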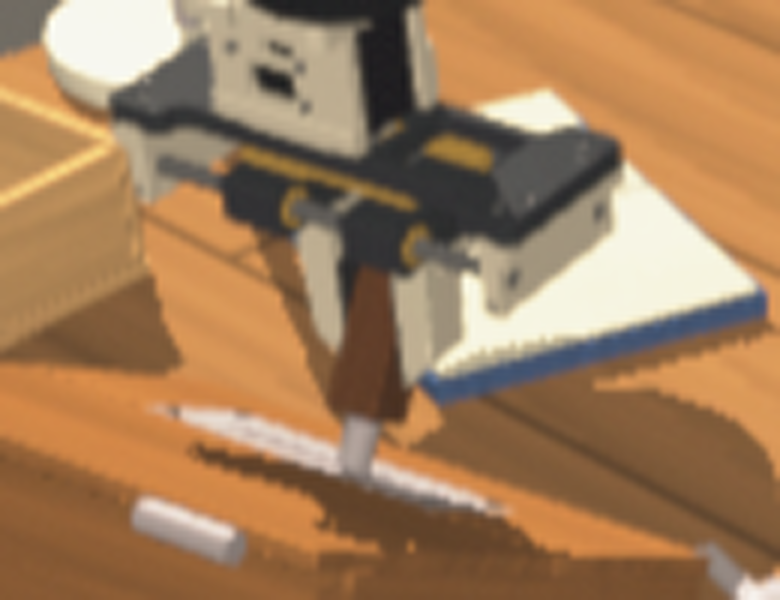

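It went straight into the hole with no bar contact, and about 20 mm of shank is left. I'll keep pushing home.

>>> {"api": "carry_out", "payload": {"targets": [[[-0.002,0,0.003],0],[[-0.002,0,0.003],0],[[-0.002,0,0.003],0],[[-0.002,0,0.003],0]]}}

```text
time: 15.95
tool_pos: [0.5846, -0.1694, 0.1227]
tool_rot: [-3.137, -0.049, -2.937]
contact_force: [0.4, 0.1, -1.0]
opening: 0.0236
```

```bash
python3 - <<'E'
from h import *
np.set_printoptions(precision=4,suppress=True)
st();print(tip()[:2])
E
```

```text
15.95 [ 0.5846 -0.1694  0.1227] [-3.137 -0.049 -2.937] F [ 0.4  0.1 -1. ] op 0.0236
(array([ 0.6338, -0.1605,  0.0522]), array([-0.0002,  0.0102, -0.0601]))
```

>>> {"api": "carry_out", "payload": {"targets": [[[-0.001,0,0.002],0],[[-0.001,0,0.002],0],[[-0.001,0,0.0015],0]]}}

```text
time: 16.32
tool_pos: [0.5864, -0.1691, 0.1188]
tool_rot: [-3.137, -0.051, -2.937]
contact_force: [-9.3, 0.6, 16.7]
opening: 0.024
```

```bash
python3 - <<'E'
from h import *
np.set_printoptions(precision=4,suppress=True)
st();print(tip()[:2])
a=eyes.read_camera("scene")
cv2.imwrite("pics/scene12.png",cv2.resize(a[120:220,150:280,::-1],None,fx=6,fy=6,interpolation=cv2.INTER_CUBIC))
E
```

```text
16.32 [ 0.5864 -0.1691  0.1188] [-3.137 -0.051 -2.937] F [-9.3  0.6 16.7] op 0.024
(array([ 0.6355, -0.1602,  0.0481]), array([-0.0008,  0.0101, -0.0645]))
```

View pics/scene12.png

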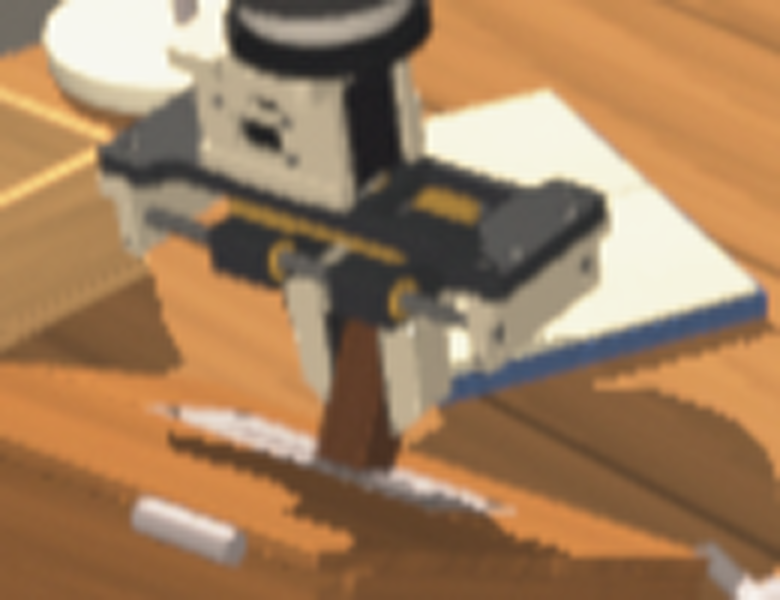

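The reaction is 19 N square to the lid, and the handle is visibly sitting on the plate. I'll release, retreat straight up and check.

>>> {"api": "carry_out", "payload": {"targets": [[[0,0,0],0],[[0,0,0],0],[[0,0,0],0],[[0,0,0],0]], "fingers": 0.4}}

```text
time: 16.88
tool_pos: [0.5868, -0.1692, 0.1192]
tool_rot: [-3.136, -0.05, -2.937]
contact_force: [0.3, -0.4, -1.0]
opening: 0.0544
```

>>> {"api": "carry_out", "payload": {"targets": [[[0,0,-0.02],0],[[0,0,-0.03],0],[[0,0,-0.05],0],[[0,0,-0.06],0],[[0.05,0.0,-0.02],0],[[0.05,0,0],0],[[0.03,0,0],0],[[0,0,0],0]]}}

```text
time: 17.88
tool_pos: [0.4661, -0.1936, 0.3104]
tool_rot: [-3.135, -0.05, -2.936]
contact_force: [0.5, 0.5, 1.1]
opening: 0.0552
```

```bash
python3 - <<'E'
from h import *
st()
a=eyes.read_camera("scene");b=eyes.read_camera("side")
cv2.imwrite("pics/scene13.png",cv2.resize(a[120:240,130:290,::-1],None,fx=5,fy=5,interpolation=cv2.INTER_CUBIC))
cv2.imwrite("pics/scene13f.png",a[:,:,::-1])
cv2.imwrite("pics/side13.png",b[:,:,::-1])
E
```

```text
17.88 [ 0.4661 -0.1936  0.3104] [-3.135 -0.05  -2.936] F [0.5 0.5 1.1] op 0.0552
```

View pics/scene13.png

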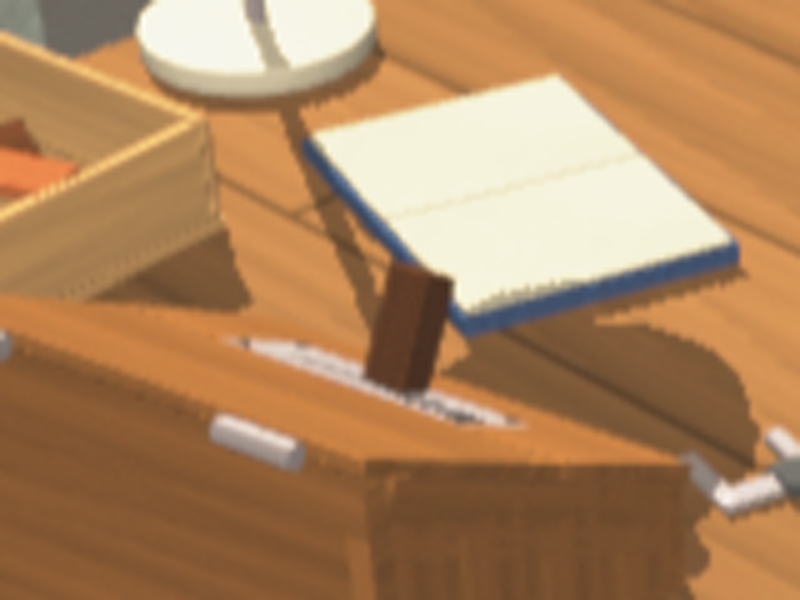

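View pics/side13.png

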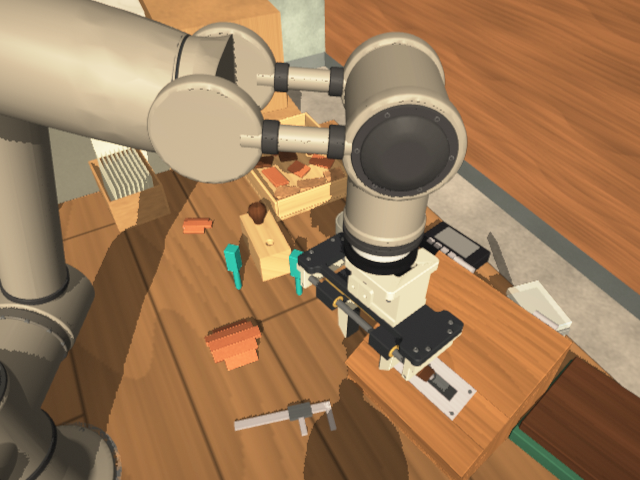

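View pics/scene13f.png

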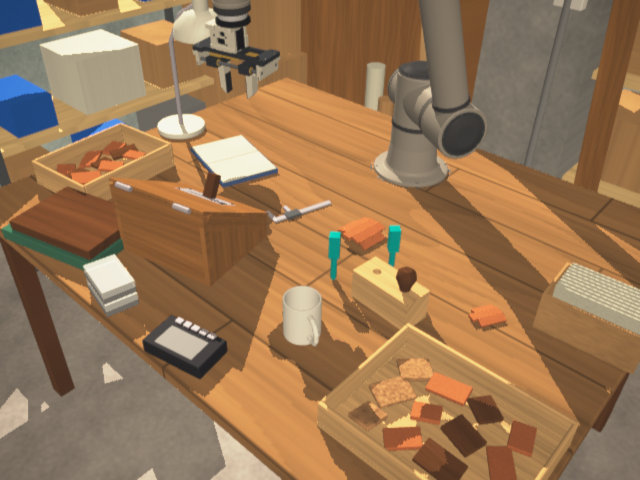

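The handle sits flush on the plate at scene (210,185). The round-knobbed pin is still in the stand, the other things look unmoved, and the gripper is clear. Handing in.

```bash
python3 - <<'E'
from h import *
order.hand_in(); st()
E
```

```text
the job is handed in; nothing more can be done
the job is handed in; nothing more can be done
```

The lid is shut and pinned, and the job was handed in at about 18 s of the 72 s allowed.

- **Lid:** I pushed it shut along its front strip. The push ended at the expected shut height (0.0728 m) with a brief reaction of about 53 N.
- **Pin:** The tool could not be tilted, so I leaned the square-handled pin about 30° in the pads, using its own hole in the stand. I measured 32° from the cameras.
- **Hole:** I did not need to feel along the slot. The side camera showed the hole about 10 mm from the slot's centre, and the pin went in there at the first try with no bar contact.
- **Home:** I pushed until the handle met the plate at about 19 N square to the lid, then let go and backed off.

**Last checks:** The pictures show the handle sitting on the plate and the lid shut. The round-knobbed pin is in its hole, and the sherds, mug and calliper look unmoved. These were judged by eye; I did not measure the final poses. The contact force was about 1 N, which is sensor noise. The wrist camera put the stand 3–5 mm away from where the side camera had it. I used a middle value, and the grasp worked.

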